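# Clamp a well plate on the bench shaker with its gated locking pin

## Robot

A 7-joint arm with a two-finger parallel gripper is mounted at the origin on a cart in front of the work surface, level with it; the furniture and walls round the work are solid. World frame = base frame: x ahead of the robot, y to its left, z up, the work surface at z = 0. Lengths are in m, angles in rad, forces in N, time in s.
With the tool pointing down it reaches from about 0.425 to 0.875 m from the base axis. Payload 4.7 kg.
Tool frame: the origin (TCP) lies at the very end of the fingers, on their centre line; the grasp point (between the pads) lies 19 mm behind it (manip.pinch_z is the distance from the TCP to the grasp point, in m); z points along the fingers, y is the line along which they close (so a half turn about z gives the same grasp; the last joint's range is limited). The gripper opens to 87 mm and grips with 3 to 60 N. Pads are 19 mm wide; open, the fingers measure 117 mm over their backs; the gripper's body (75 mm by 190 mm) begins 51 mm behind the grasp point.
Start: joints at [-1.124, 0.321, -0.07, 1.45, 0.023, 1.371, -0.057], TCP at [0.273, 0.59, 0.223] pointing down, gripper open.
Joint ranges: [-2.86, 2.86], [-0.3, 2.09], [-1.38, 1.24], [0.06, 2.45], [-1.56, 4.7], [0.09, 2.05], [-2.69, 2.69]. Speed limits (rad/s): [2.57, 2.57, 3.14, 3.14, 3.14, 3.14, 3.14].

## Interface

Orientations are given as a unit quaternion [x, y, z, w].
In Python, from plant import manip gives the robot as it stands.
- The arm moves only by the tool play_rows, never from a script. Its argument "plan" is a list of rows, each a list of 7 numbers: the closure in counts, from 0 (fully open) to 255 (shut), then the shift along the tool's x, y, z in m, then the turn, a rotation vector about the tool's x, y, z in rad. In form: [[hand, dx, dy, dz, ax, ay, az], ...]. A call has 1 to 20 rows; each row is the pose to reach, as a shift and turn from the pose commanded when the call began, along the tool's axes at that moment; what a row does not reach only later rows make up. A row lasts 1/10 s, in which the tool goes at most 50 mm and 8.59 degrees, less where a joint would pass 70% of its speed; a pose out of reach is approached as far as the arm can. A call with a gripper value outside its range is refused whole. The fingers move at their own pace and stop on an object; the grip force is fixed at half the most. Time passes only in rows, so rows that repeat a pose let the fingers close. It gives the time, the measured TCP pose, the force, the opening and the grip force at its end, in the units of the state.
- manip.observe(): the state, without advancing time (a new reading comes with each control period).
- manip.camera(name): name is "scene" or "top" or "wrist"; returns (picture, depth): 480x640x3 uint8, blue, green, red; 480x640 float32, m along the optical axis (not along the pixel's ray), 0 where there is no reading.
- manip.get_calibration(name): a dict with "camera_matrix" (3x3 intrinsics, pixels), "k1" (the pictures are not rectified: a ray, as slopes to the right and down, at radius r is drawn at 1 + k1 r^2 times it, then the intrinsics apply), "R" (3x3) and "t" (3): a world point X has camera coordinates R X + t. Camera axes: x right, y down, z forward; pixel columns grow to the right and rows downward; lengths in m; the calibration is good to about 2 mm. A picture is of the moment at which its call begins: read the wrist's pose just before it. get_calibration takes no time and is no camera call; for the wrist camera it gives the pose at the moment of the call.
- manip.sign_off(): hands the job in; it is judged then, once.
The state is a dict: "clock": time; "q": joint angles; "dq": joint speeds; "joint_efforts": joint torques, N m; "tool_pos": TCP position; "ee_rot": TCP orientation; "force": force on the tool from outside, world axes, zero at the start; "ft_torque": the same for the moment, N m; "grip_width": finger opening in m; "grip_force": force on a finger pad.
Only numpy, scipy, OpenCV 4.12 (cv2) and the standard library are available. Lean on these libraries where they do the work, as an engineer would, in place of code of your own. Each camera call takes 0.05 s, during which the arm holds its last target. There are 200 camera calls.

## Task

Get the well plate ready for shaking. First push it back on the shaker's platform until its long side lies flush against the steel lip at the back. Then push the clamp's black knob along the L-shaped slot, so that the jaw carries the plate against the left lip, on round the corner and right to the end of the short leg, so that the clamp stays locked when you let go; keep the plate flat on the platform and leave the things standing around where they are.

Things in the scene. Friction and masses are not known exactly. Their poses are not given: they have to be found in the camera images.
- shaker: Bench shaker, fixed on the bench: white housing, front panel, and on top an metal platform 192 mm deep, 318 mm wide, partly covered by a black mat. Origin on the bench under it; x points to its back (away from the front panel), y to its left as seen from the front, z up. The mat, on which the plate lies, is 92 mm above the origin. No lip in front: the platform runs forward to x = -108 mm.
- back_lip (a point): Middle of the foot of the back lip's inner face, at mat height: a steel lip 158 mm long along the shaker's y, standing 10 mm above the mat, 5 mm thick.
- left_lip (a point): Middle of the foot of the left lip's inner face, at mat height: a steel lip 74 mm long along the shaker's x, standing 10 mm above the mat, 5 mm thick.
- gate_top (a point): Middle of the flat top of the clamp housing at the right of the platform, in which the L-shaped slot is cut: 84 mm along the shaker's x, 82 mm along its y, its top 24 mm above the mat.
- well_plate: White 96-well plate, loose on the mat: 85.5 mm along its x, 127.8 mm along its y, 14.4 mm high, about 0.09 kg. Origin at the centre of its underside.
- plate_seat (a point): Point on the mat where the plate's origin lies once it is flush against both the back and the left lip; axes as the shaker's.
- knob (a point): Middle of the upright black knob on the locking pin: a cylinder of 20 mm diameter, 32 mm high, from 16 mm below to 16 mm above this point; its lower end is 5 mm above the flat top of the clamp housing. It slides but neither turns nor lifts.
- slot_start (a point): Where knob is at the start (right-hand end) of the slot's long leg. The slot is 12 mm wide, the pin in it 10 mm thick.
- slot_corner (a point): Where knob is at the corner of the slot: 50 mm from slot_start along the shaker's +y, towards the plate. Its walls stop the pin 1 mm past this point.
- slot_end (a point): Where knob is near the end of the slot's short leg: 22 mm from slot_corner along the shaker's +x, to the back. The end wall stops the pin 1 mm past this point.
- clamp_slide (a joint): Travel of clamp, pin and jaw along the shaker's +y (m): 0 with the pin at slot_start, 0.050 at slot_corner. Runs with about 1.2 N friction; nothing pulls it back until the jaw meets the plate.
- lock_pin (a joint): Travel of the locking pin along the shaker's +x, across the clamp (m): 0 in the long leg, 0.022 at slot_end. About 1 N friction. In the short leg the slot wall holds the clamp against the jaw's springs (the clamp then reads about 0.049).
- clamp_jaw (a joint): How far the rubber-faced jaw is pressed back into the clamp on its springs (m): 0 free, stop at 0.0075; 2 N preload, 1 N per mm. A bar 64 mm along the shaker's x, 15 mm high, its free face at the shaker's y = -32 mm plus the clamp's travel. Against a plate touching the left lip it begins to yield at a travel of 0.044 and is pressed back about 5 mm when locked.
- lab_timer: Bystander: small white timer, 66 x 62 x 19 mm, lying on the bench in front of the shaker. Origin under its centre.
- marker: Bystander: felt marker, 130 mm long, lying on the bench in front of the shaker. Origin under its centre.
- amber_vial: Bystander: amber vial, 21 mm wide, 51 mm high, on the bench right of the shaker. Origin under its centre.
- clear_vial: Bystander: clear vial with white cap, 21 mm wide, 51 mm high, on the bench right of the shaker. Origin under its centre.
- petri: Bystander: petri dish, 62 mm wide, 14 mm high, on the bench left of the shaker. Origin under its centre.
- white_bottle: Bystander: small white bottle, 34 mm wide, 82 mm high, on the bench far right. Origin under its centre.
- beaker: Bystander: small glass beaker, 61 mm wide, 68 mm high, on the bench far right. Origin under its centre.

How it is judged:
By the outcome, as a careful person would: the job done as asked, in the order asked, and still so for the second after the job is handed in, with the robot touching nothing.
It also fails if it takes over 59 s, if anything falls off the work surface, if the arm or the gripper's body presses on something with over 40 N, if the wrist force passes 120 N, or if a joint passes its speed limit or range.

## Working session

There is one attempt and no reset: what is moved stays moved. The work goes in short steps, Python scripts to look and compute and a tool call to move; the robot and the scene stay as the last step left them, time stands still between calls to the robot, and variables do not carry over. Pictures are saved under pics/ and viewed, at most 10 in all, crops included, and the job is handed in when it is done.

Besides the shell and the picture viewer there is one more tool, called as name([rows], argument=value, ...), one row to a line, values as JSON. play_rows: Moves the arm, as the interface text tells. Its arguments: {"type":"object","properties":{"plan":{"type":"array","items":{"type":"array","items":{"type":"number"}}}},"required":["plan"]}

```bash
mkdir -p pics; cat > h.py <<'E'
from plant import manip
import numpy as np, cv2
def snap(n,f=None):
    s=manip.observe(); c=manip.get_calibration(n); im,d=manip.camera(n)
    if f: cv2.imwrite('pics/'+f,im)
    return im,d,c,s
def ray(c,uv):
    K=np.array(c['camera_matrix']);k=c['k1'];uv=np.atleast_2d(np.array(uv,float))
    p=(uv-K[:2,2])/K[[0,1],[0,1]]; q=p.copy()
    for _ in range(20): q=p/(1+k*(q**2).sum(1,keepdims=True))
    R=np.array(c['R']);t=np.array(c['t'])
    return -R.T@t, np.c_[q,np.ones(len(q))]@R
def onz(c,uv,z):
    o,d=ray(c,uv); return o+d*((z-o[2])/d[:,2])[:,None]
def dep(c,d,uv):
    o,r=ray(c,uv); return np.array([o+r[i]*d[int(v),int(u)] for i,(u,v) in enumerate(np.atleast_2d(uv))])
E
python3 - <<'E'
from h import *
for n in('top','scene'):
    im,d,c,s=snap(n,n+'1.png'); print(n,-np.array(c['R']).T@c['t'],c['camera_matrix'][0][0],d[240,320])
    np.save(n+'.npy',d)
print(manip.observe())
E
```

```text
top [ 0.38027803 -0.03018277  1.3389593 ] 537.6899226364474 1.3453009
scene [-0.03312263 -1.18604797  0.74353398] 492.68564819550966 1.4686735
{'clock': 0.1, 'q': array([-1.12392906,  0.32172325, -0.07006672,  1.45152356,  0.02258968,
        1.37078892, -0.05690387]), 'dq': array([-0.00145375, -0.00162196,  0.00155184, -0.00215011,  0.00046979,
       -0.00023956, -0.00048847]), 'joint_efforts': array([ 2.53519938e-04, -4.92569053e+01, -4.05610772e-01, -3.13397169e+01,
       -6.40302384e-02,  3.94251966e-02,  5.67229267e-05]), 'tool_pos': array([0.27245002, 0.58961873, 0.22160215]), 'ee_rot': array([ 2.14696885e-01,  9.76680378e-01, -8.17294753e-04, -1.35049233e-04]), 'force': array([-0.02863872, -0.03212652, -0.6229905 ]), 'ft_torque': array([-0.02086805,  0.02003149, -0.01885932]), 'grip_force': 0.0, 'grip_width': 0.0869896976876618}
```

View pics/top1.png

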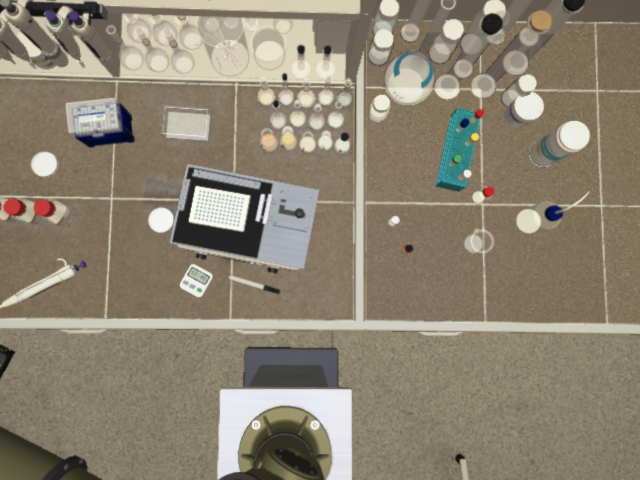

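View pics/scene1.png

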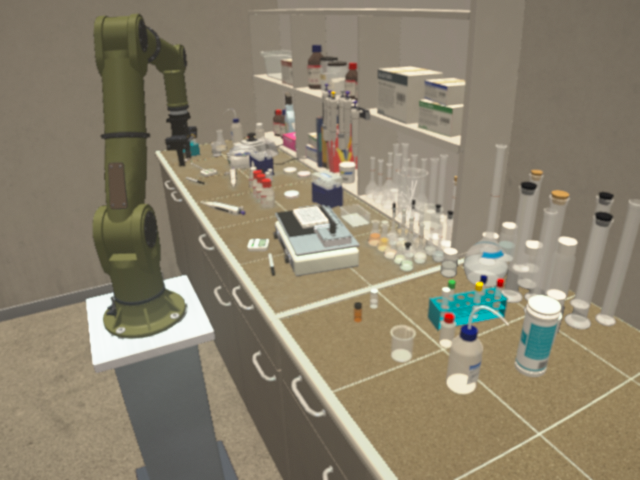

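The top view shows the shaker with corners around (188,166)–(318,190)–(303,268)–(172,243), the plate at (220,208) and the knob near (300,212). Next I'll take an enlarged crop and rough positions.

```bash
python3 - <<'E'
from h import *
im=cv2.imread('pics/top1.png'); d=np.load('top.npy')
cv2.imwrite('pics/crop1.png',cv2.resize(im[155:275,170:330],None,fx=5,fy=5,interpolation=cv2.INTER_CUBIC))
c=manip.get_calibration('top')
print(dep(c,d,[(220,208),(240,240),(300,212),(280,200),(310,200),(290,250),(250,300)]).round(3))
E
```

```text
[[ 0.572  0.156  0.11 ]
 [ 0.5    0.11   0.092]
 [ 0.559 -0.028  0.152]
 [ 0.596  0.019  0.092]
 [ 0.593 -0.051  0.114]
 [ 0.479 -0.006  0.09 ]
 [ 0.361  0.092 -0.   ]]
```

View pics/crop1.png

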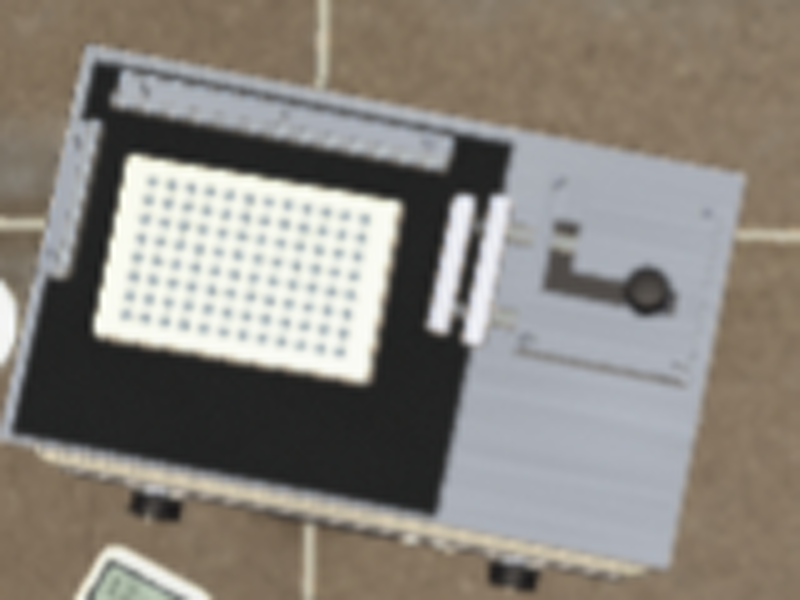

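The crop shows the shaker yawed about -10.8°. The plate is almost aligned with it, about 25 mm short of the back lip, and the knob is at the right end of the slot. I'll move over the shaker for a closer look with the wrist camera.

```bash
cat >> h.py <<'E'
from scipy.spatial.transform import Rotation as Ro
def goal(p,yaw):  # row numbers to reach TCP p, tool y pointing at angle yaw+90deg, tool down
    s=manip.observe(); R0=Ro.from_quat(s['ee_rot'])
    a=yaw+np.pi/2
    y=np.array([np.cos(a),np.sin(a),0]); z=np.array([0,0,-1.]); x=np.cross(y,z)
    R1=Ro.from_matrix(np.c_[x,y,z])
    print('shift',R0.inv().apply(np.array(p)-s['tool_pos']).round(4),'turn',(R0.inv()*R1).as_rotvec().round(4),'now',s['tool_pos'].round(4),s['force'].round(1),s['clock'])
E
python3 - <<'E'
from h import *
goal([0.52,0.09,0.34],np.deg2rad(-10.8))
E
```

```text
shift [-0.4343 -0.3499 -0.1178] turn [-1.700e-03 -1.000e-04 -2.443e-01] now [0.2725 0.5896 0.2216] [-0.  -0.  -0.6] 0.1
```

play_rows([
  [0,0,0,-0.05,0,0,0],
  [0,-0.03,-0.03,-0.09,0,0,-0.05],
  [0,-0.07,-0.06,-0.118,0,0,-0.1],
  [0,-0.11,-0.09,-0.118,0,0,-0.15],
  [0,-0.15,-0.12,-0.118,0,0,-0.2],
  [0,-0.19,-0.15,-0.118,0,0,-0.244],
  [0,-0.23,-0.18,-0.118,0,0,-0.244],
  [0,-0.27,-0.215,-0.118,0,0,-0.244],
  [0,-0.31,-0.25,-0.118,0,0,-0.244],
  [0,-0.35,-0.28,-0.118,0,0,-0.244],
  [0,-0.39,-0.315,-0.118,0,0,-0.244],
  [0,-0.42,-0.34,-0.118,0,0,-0.244],
  [0,-0.434,-0.35,-0.118,-0.002,0,-0.244],
  [0,-0.434,-0.35,-0.118,-0.002,0,-0.244],
  [0,-0.434,-0.35,-0.118,-0.002,0,-0.244],
  [0,-0.434,-0.35,-0.118,-0.002,0,-0.244],
])

```text
clock: 1.7
tool_pos: [0.5192, 0.0921, 0.3402]
ee_rot: [0.093, 0.996, 0.001, -0.0]
force: [0.3, 0.6, 0.6]
grip_width: 0.0868
grip_force: 0.0
```

```bash
python3 - <<'E'
from h import *
im,d,c,s=snap('wrist','w1.png'); np.save('w1.npy',d); np.save('w1c.npy',c,allow_pickle=True)
print(s['tool_pos'],s['ee_rot'],-np.array(c['R']).T@c['t'],c['camera_matrix'][0][0])
E
```

```text
[0.51923993 0.09211179 0.34024534] [ 9.29557223e-02  9.95669454e-01  1.23698834e-03 -2.06988772e-04] [0.45445479 0.10225132 0.50208868] 351.94227002514197
```

View pics/w1.png

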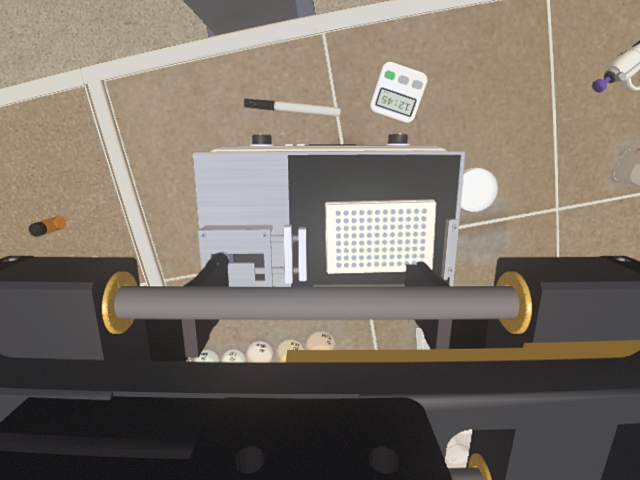

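The wrist view shows the plate, with corners about (326,203), (435,200), (436,272) and (328,274). The jaw is at (295,255). The gripper hides the back lip and knob, so I'll step back 0.13 m and look again.

play_rows([
  [0,-0.05,0,0.02,0,0,0],
  [0,-0.09,0.015,0.04,0,0,0],
  [0,-0.13,0.03,0.04,0,0,0],
  [0,-0.13,0.03,0.04,0,0,0],
  [0,-0.13,0.03,0.04,0,0,0],
  [0,-0.13,0.03,0.04,0,0,0],
])

```text
clock: 2.35
tool_pos: [0.6525, 0.0962, 0.3015]
ee_rot: [0.094, 0.996, 0.001, 0.0]
force: [0.2, -0.6, 0.6]
grip_width: 0.087
grip_force: 0.0
```

```bash
python3 - <<'E'
from h import *
im,d,c,s=snap('wrist','w2.png'); np.save('w2.npy',d); np.save('w2c.npy',c,allow_pickle=True)
print(s['tool_pos'],s['ee_rot'],-np.array(c['R']).T@c['t'])
E
```

```text
[0.65245574 0.09615717 0.30149791] [9.36352342e-02 9.95605609e-01 1.30458500e-03 4.60620220e-04] [0.58746954 0.10638051 0.46327021]
```

View pics/w2.png

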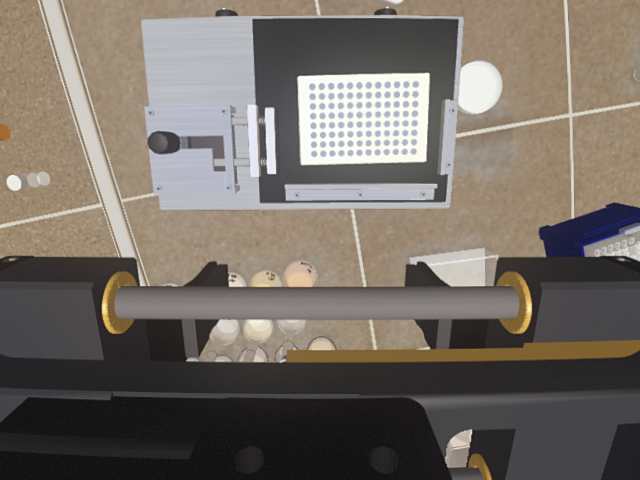

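In this view the back lip's inner edge runs (286,185)–(437,185) and the left lip is at x≈443. The plate spans (299,74)–(428,165) and the knob top is near (165,143).

```bash
python3 - <<'E'
from h import *
P={}
yaw0=np.deg2rad(-10.8)
C={};D={}
def tri(c1,u1,c2,u2):
    o1,r1=ray(c1,u1);o2,r2=ray(c2,u2);r1=r1[0];r2=r2[0]
    A=np.c_[r1,-r2];t=np.linalg.lstsq(A,o2-o1,rcond=None)[0]
    return (o1+t[0]*r1+o2+t[1]*r2)/2
for n in('w1','w2'):
    c=np.load(n+'c.npy',allow_pickle=True).item();C[n]=c;d=np.load(n+'.npy');im=cv2.imread(f'pics/{n}.png')
    x0,y0,x1,y1=(315,190,443,282) if n=='w1' else (280,60,438,172)
    m=np.zeros(im.shape[:2],np.uint8);m[y0:y1,x0:x1]=(im[y0:y1,x0:x1].min(2)>150)*255
    m=cv2.morphologyEx(m,cv2.MORPH_CLOSE,np.ones((9,9)))
    k=max(cv2.findContours(m,0,2)[0],key=cv2.contourArea)
    b=cv2.boxPoints(cv2.minAreaRect(k)); b=b[np.argsort(np.arctan2(b[:,1]-b[:,1].mean(),b[:,0]-b[:,0].mean()))]
    P[n]=b
    w=onz(c,b,0.106); print(n,b.round(1).tolist(),w.round(4).tolist(),'ctr',w.mean(0).round(4))
    for e in((0,1),(3,2)):
        v=w[e[0]]-w[e[1]]; print(' edge yaw(y axis)',np.rad2deg(np.arctan2(v[1],v[0])).round(2)-90, np.linalg.norm(v).round(4))
    print(' depth z', np.median([dep(c,d,[p])[0,2] for p in [(b.mean(0)+i) for i in range(-12,13,3)]]))
for i in range(4): print('tri',tri(C['w1'],P['w1'][i],C['w2'],P['w2'][i]).round(4))
# lip in w2: per column, last dark->bright transition
c=C['w2'];im=cv2.imread('pics/w2.png').astype(float).mean(2)
pts=[];
for u in range(295,430,5):
    col=im[168:190,u]; g=np.diff(col); pts.append((u+.0,168+.5+np.argmax(g)))
pts=np.array(pts); w=onz(c,pts,0.102)
f=np.polyfit(w[:,1],w[:,0],1); print('lip rows',pts[:,1],'line yaw',np.rad2deg(-np.arctan(f[0])).round(2), 'ends',w[0].round(4),w[-1].round(4))
# all points from depth
d=np.load('w2.npy');vv,uu=np.mgrid[0:215,130:480];uv=np.c_[uu.ravel(),vv.ravel()]
o,r=ray(c,uv);X=o+r*d[uv[:,1],uv[:,0]][:,None]
k=X[(X[:,2]>.146)&(X[:,2]<.17)]; print('knob top',len(k),((k.min(0)+k.max(0))/2).round(4),k.mean(0).round(4),k.min(0),k.max(0),np.median(k[:,2]))
dt=np.load('top.npy');ct=manip.get_calibration('top')
vv,uu=np.mgrid[190:230,280:325];uv=np.c_[uu.ravel(),vv.ravel()];o,r=ray(ct,uv);X=o+r*dt[uv[:,1],uv[:,0]][:,None]
k=X[(X[:,2]>.146)&(X[:,2]<.17)]; print('knob top(top)',len(k),k.mean(0).round(4))
E
```

```text
w1 [[324.6000061035156, 201.89999389648438], [434.8999938964844, 199.10000610351562], [436.70001220703125, 270.3999938964844], [326.3999938964844, 273.20001220703125]] [[0.5191, 0.1007, 0.106], [0.539, 0.225, 0.106], [0.6255, 0.2183, 0.106], [0.6041, 0.0874, 0.106]] ctr [0.5719 0.1579 0.106 ]
 edge yaw(y axis) -189.11 0.1259
 edge yaw(y axis) -189.28 0.1326
 depth z 0.10607813208163203
w2 [[296.8999938964844, 75.5], [428.8999938964844, 71.80000305175781], [431.3999938964844, 161.3000030517578], [299.3999938964844, 165.0]] [[0.522, 0.101, 0.106], [0.5414, 0.2253, 0.106], [0.6256, 0.2178, 0.106], [0.6049, 0.0868, 0.106]] ctr [0.5735 0.1577 0.106 ]
 edge yaw(y axis) -188.86 0.1258
 edge yaw(y axis) -189.0 0.1326
 depth z 0.10683491594875782
tri [0.5204 0.1007 0.0976]
tri [0.5405 0.2273 0.0993]
tri [0.6257 0.2182 0.1055]
tri [0.605  0.087  0.1039]
lip rows [183.5 183.5 183.5 183.5 183.5 183.5 183.5 183.5 183.5 183.5 183.5 183.5
 183.5 183.5 183.5 183.5 183.5 183.5 183.5 183.5 183.5 183.5 183.5 183.5
 183.5 183.5 183.5] line yaw -10.63 ends [0.6226 0.0785 0.102 ] [0.6472 0.2099 0.102 ]
knob top 464 [ 0.5603 -0.0276  0.1506] [ 0.5604 -0.0264  0.1519] [ 0.55022947 -0.03766126  0.14615961] [ 0.57042908 -0.01746383  0.15503103] 0.1522903007431056
knob top(top) 61 [ 0.5575 -0.0251  0.1514]
```

```bash
python3 - <<'E'
from h import *
goal([0.5007,0.1688,0.18],np.deg2rad(-10.6))
goal([0.5007,0.1688,0.097],np.deg2rad(-10.6))
E
```

```text
shift [0.1629 0.0429 0.1221] turn [ 0.0034  0.0016 -0.0029] now [0.6524 0.0959 0.3022] [-0.1 -0.6  0. ] 2.4
shift [0.163  0.0426 0.2051] turn [ 0.0034  0.0016 -0.0029] now [0.6524 0.0959 0.3022] [-0.1 -0.6  0. ] 2.4
```

play_rows([
  [0,0.045,0.012,0.01,0,0,0],
  [0,0.09,0.024,0.04,0,0,0],
  [0,0.13,0.036,0.08,0,0,0],
  [0,0.163,0.043,0.11,0.003,0.002,-0.003],
  [0,0.163,0.043,0.15,0.003,0.002,-0.003],
  [0,0.163,0.043,0.18,0.003,0.002,-0.003],
  [0,0.163,0.043,0.195,0.003,0.002,-0.003],
  [0,0.163,0.043,0.203,0.003,0.002,-0.003],
  [0,0.163,0.043,0.203,0.003,0.002,-0.003],
  [0,0.163,0.043,0.203,0.003,0.002,-0.003],
])

```text
clock: 3.4
tool_pos: [0.5021, 0.169, 0.0994]
ee_rot: [0.093, 0.996, 0.0, 0.0]
force: [-1.2, 0.5, -0.3]
grip_width: 0.0871
grip_force: 0.0
```

```bash
python3 - <<'E'
from h import *
s=manip.observe();p=s['tool_pos'];print(p,s['force'],"x'",p[0]*.983-p[1]*.184,"y'",p[0]*.184+p[1]*.983)
goal([p[0],p[1],0.097],np.deg2rad(-10.6))
im,d,c,s=snap('wrist','w3.png')
E
```

```text
[0.50205136 0.16898454 0.09940897] [-1.23802737  0.45396355 -0.32471914] x' 0.46242333227368076 y' 0.2584892510436412
shift [ 0.     -0.      0.0024] turn [ 0.001   0.0005 -0.0008] now [0.5021 0.169  0.0994] [-1.2  0.5 -0.3] 3.4
```

View pics/w3.png

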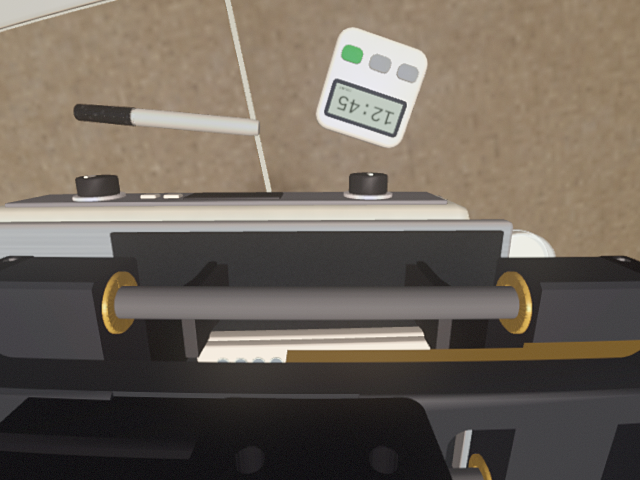

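The fingers sit in front of the plate, spread over its long side, with the plate's front edge around row 330. Now I'll push gently.

play_rows([
  [0,-0.004,0,0.001,0,0,0],
  [0,-0.008,0,0.001,0,0,0],
  [0,-0.011,0,0.001,0,0,0],
  [0,-0.014,0,0.001,0,0,0],
  [0,-0.017,0,0.001,0,0,0],
  [0,-0.02,0,0.001,0,0,0],
  [0,-0.022,0,0.001,0,0,0],
  [0,-0.024,0,0.001,0,0,0],
  [0,-0.026,0,0.001,0,0,0],
  [0,-0.028,0,0.001,0,0,0],
  [0,-0.03,0,0.001,0,0,0],
  [0,-0.032,0,0.001,0,0,0],
  [0,-0.034,0,0.001,0,0,0],
  [0,-0.036,0,0.001,0,0,0],
  [0,-0.037,0,0.001,0,0,0],
  [0,-0.037,0,0.001,0,0,0],
  [0,-0.037,0,0.001,0,0,0],
])

```text
clock: 5.15
tool_pos: [0.5379, 0.1618, 0.0968]
ee_rot: [0.093, 0.996, -0.0, -0.001]
force: [-0.3, 1.0, -0.0]
grip_width: 0.0871
grip_force: 0.0
```

```bash
cat >> h.py <<'E'
def st():
    s=manip.observe();p=s['tool_pos'];print(p.round(4),s['force'].round(2),"x' %.4f y' %.4f"%(p[0]*.983-p[1]*.184,p[0]*.184+p[1]*.983),s['clock'])
def topview(f):
    im,d,c,s=snap('top',f); cv2.imwrite('pics/c'+f,cv2.resize(im[155:275,170:330],None,fx=5,fy=5,interpolation=cv2.INTER_CUBIC))
E
python3 -c "
from h import *
st()"
```

```text
[0.5379 0.1618 0.0968] [-0.32  1.04 -0.01] x' 0.4990 y' 0.2581 5.15
```

Not touching the lip yet; continue in 1 mm steps.

play_rows([
  [0,-0.001,0,0,0,0,0],
  [0,-0.002,0,0,0,0,0],
  [0,-0.003,0,0,0,0,0],
  [0,-0.003,0,0,0,0,0],
  [0,-0.003,0,0,0,0,0],
])

```text
clock: 5.65
tool_pos: [0.5397, 0.1616, 0.0966]
ee_rot: [0.093, 0.996, -0.0, -0.002]
force: [-5.4, 1.0, 3.6]
grip_width: 0.0868
grip_force: 2.6
```

play_rows([
  [0,-0.001,0,0,0,0,0],
  [0,-0.002,0,0,0,0,0],
  [0,-0.002,0,0,0,0,0],
  [0,-0.002,0,0,0,0,0],
])

```text
clock: 6.05
tool_pos: [0.5399, 0.1615, 0.0965]
ee_rot: [0.092, 0.996, -0.001, -0.004]
force: [-9.4, 1.1, 7.4]
grip_width: 0.0872
grip_force: 4.9
```

The force rose and the motion stalled, so the plate is against the lip. I'll back off, rise and check.

play_rows([
  [0,0.003,0,0,0,0,0],
  [0,0.01,0,0,0,0,0],
  [0,0.03,0,0,0,0,0],
  [0,0.04,0,-0.04,0,0,0],
  [0,0.02,0,-0.08,0,0,0],
  [0,-0.02,0,-0.12,0,0,0],
  [0,-0.06,0.02,-0.16,0,0,0],
  [0,-0.09,0.04,-0.2,0,0,0],
  [0,-0.09,0.06,-0.2,0,0,0],
  [0,-0.09,0.06,-0.2,0,0,0],
  [0,-0.09,0.06,-0.2,0,0,0],
])

```text
clock: 7.15
tool_pos: [0.6427, 0.2036, 0.2957]
ee_rot: [0.092, 0.996, -0.001, -0.001]
force: [-0.1, -0.2, -0.8]
grip_width: 0.0872
grip_force: 0.0
```

```bash
python3 - <<'E'
from h import *
st()
im,d,c,s=snap('wrist','w4.png'); np.save('w4.npy',d)
# front/left/right plate edges + lip
uv=np.mgrid[0:250,0:640].reshape(2,-1).T[:,::-1];o,r=ray(c,uv);X=o+r*d[uv[:,1],uv[:,0]][:,None]
k=X[(X[:,2]>.146)&(X[:,2]<.17)]; print('knob',len(k),((k.min(0)+k.max(0))/2).round(4),k.min(0).round(4),k.max(0).round(4))
E
```

```text
[0.6427 0.2036 0.2957] [-0.05 -0.17 -0.82] x' 0.5943 y' 0.3184 7.15
knob 440 [ 0.5605 -0.0274  0.1507] [ 0.5507 -0.0378  0.1461] [ 0.5702 -0.017   0.1554]
```

View pics/w4.png

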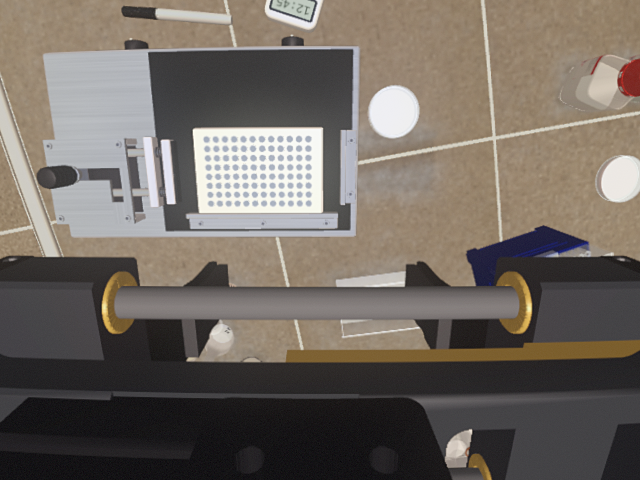

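The plate lies flush along the back lip (rows 211–213 against the lip edge at 214) and the knob is at world (0.5605, -0.0275). Next I'll go over the knob to grasp it along the shaker's y.

```bash
python3 - <<'E'
from h import *
goal([0.5605,-.0275,0.2],np.deg2rad(-10.6))
goal([0.5605,-.0275,0.124],np.deg2rad(-10.6))
E
```

```text
shift [ 0.0375 -0.241   0.0961] turn [-0.0025 -0.0022 -0.0013] now [0.6422 0.2026 0.2954] [ 0.1  0.4 -0.2] 7.2
shift [ 0.0373 -0.2408  0.1721] turn [-0.0025 -0.0022 -0.0013] now [0.6422 0.2026 0.2954] [ 0.1  0.4 -0.2] 7.2
```

play_rows([
  [0,0.01,-0.045,0,0,0,0],
  [0,0.02,-0.09,0.01,0,0,0],
  [0,0.03,-0.135,0.03,0,0,0],
  [0,0.037,-0.18,0.05,0,0,0],
  [0,0.037,-0.22,0.07,-0.002,-0.002,-0.001],
  [0,0.037,-0.241,0.09,-0.002,-0.002,-0.001],
  [0,0.037,-0.241,0.1,-0.002,-0.002,-0.001],
  [0,0.037,-0.241,0.1,-0.002,-0.002,-0.001],
  [0,0.037,-0.241,0.1,-0.002,-0.002,-0.001],
])

```text
clock: 8.1
tool_pos: [0.5614, -0.0251, 0.1969]
ee_rot: [0.091, 0.996, 0.001, 0.0]
force: [0.7, -0.3, 0.8]
grip_width: 0.0873
grip_force: 0.0
```

```bash
python3 - <<'E'
from h import *
st();goal([0.5605,-.0275,0.124],np.deg2rad(-10.6))
E
```

```text
[ 0.5614 -0.0251  0.1969] [ 0.69 -0.28  0.75] x' 0.5565 y' 0.0786 8.1
shift [ 0.0005 -0.0026  0.0729] turn [0.0018 0.0003 0.0021] now [ 0.5614 -0.0251  0.1969] [ 0.7 -0.3  0.8] 8.1
```

play_rows([
  [0,0.0,-0.002,0.02,0.002,0,0.002],
  [0,0.0,-0.002,0.04,0.002,0,0.002],
  [0,0.0,-0.002,0.06,0.002,0,0.002],
  [0,0.0,-0.002,0.07,0.002,0,0.002],
  [0,0.0,-0.002,0.072,0.002,0,0.002],
  [0,0.0,-0.002,0.072,0.002,0,0.002],
  [0,0.0,-0.002,0.072,0.002,0,0.002],
])

```text
clock: 8.8
tool_pos: [0.562, -0.0283, 0.1259]
ee_rot: [0.093, 0.996, -0.0, 0.001]
force: [0.8, -0.7, 0.5]
grip_width: 0.0871
grip_force: 0.0
```

```bash
python3 - <<'E'
from h import *
st();goal([0.5605,-.0275,0.124],np.deg2rad(-10.6))
E
```

```text
[ 0.562  -0.0283  0.1259] [ 0.84 -0.74  0.46] x' 0.5576 y' 0.0755 8.8
shift [0.0016 0.0005 0.0019] turn [-0.0004  0.0022 -0.0014] now [ 0.562  -0.0283  0.1259] [ 0.8 -0.7  0.5] 8.8
```

play_rows([
  [150,0.001,0,0,0,0,0],
  [190,0.001,0,0,0,0,0],
  [200,0.001,0,0,0,0,0],
  [200,0.001,0,0,0,0,0],
  [255,0.001,0,0,0,0,0],
  [255,0.001,0,0,0,0,0],
  [255,0.001,0,0,0,0,0],
  [255,0.001,0,0,0,0,0],
  [255,0.001,0,0,0,0,0],
])

```text
clock: 9.7
tool_pos: [0.5601, -0.0283, 0.1247]
ee_rot: [0.093, 0.996, -0.0, 0.0]
force: [0.3, 2.9, 0.2]
grip_width: 0.0229
grip_force: 1.0
```

```bash
python3 -c "
from h import *
st()"
```

```text
[ 0.5601 -0.0283  0.1247] [0.35 2.9  0.18] x' 0.5558 y' 0.0752 9.7
```

play_rows([
  [255,0,0,0,0,0,0],
  [255,0,0,0,0,0,0],
  [255,0,0,0,0,0,0],
  [255,0,0.003,0,0,0,0],
  [255,0,0.006,0,0,0,0],
  [255,0,0.009,0,0,0,0],
  [255,0,0.012,0,0,0,0],
  [255,0,0.015,0,0,0,0],
  [255,0,0.015,0,0,0,0],
  [255,0,0.015,0,0,0,0],
])

```text
clock: 10.7
tool_pos: [0.563, -0.0127, 0.1247]
ee_rot: [0.093, 0.996, 0.0, 0.0]
force: [0.2, 1.0, -0.1]
grip_width: 0.0193
grip_force: 30.0
```

```bash
python3 -c "
from h import *
st()"
```

```text
[ 0.563  -0.0127  0.1247] [ 0.16  1.03 -0.11] x' 0.5557 y' 0.0911 10.7
```

play_rows([
  [255,0,0.002,0,0,0,0],
  [255,0,0.004,0,0,0,0],
  [255,0,0.006,0,0,0,0],
  [255,0,0.008,0,0,0,0],
  [255,0,0.01,0,0,0,0],
  [255,0,0.012,0,0,0,0],
  [255,0,0.014,0,0,0,0],
  [255,0,0.016,0,0,0,0],
  [255,0,0.018,0,0,0,0],
  [255,0,0.02,0,0,0,0],
  [255,0,0.022,0,0,0,0],
  [255,0,0.024,0,0,0,0],
  [255,0,0.026,0,0,0,0],
  [255,0,0.028,0,0,0,0],
  [255,0,0.028,0,0,0,0],
  [255,0,0.028,0,0,0,0],
])

```text
clock: 12.3
tool_pos: [0.568, 0.0128, 0.1247]
ee_rot: [0.094, 0.996, -0.001, 0.0]
force: [-1.1, -3.9, 2.6]
grip_width: 0.0191
grip_force: 30.0
```

```bash
python3 -c "
from h import *
st()"
```

```text
[0.568  0.0128 0.1247] [-1.09 -3.87  2.64] x' 0.5560 y' 0.1171 12.3
```

play_rows([
  [255,0,0.002,0,0,0,0],
  [255,0,0.004,0,0,0,0],
  [255,0,0.006,0,0,0,0],
  [255,0,0.008,0,0,0,0],
  [255,0,0.008,0,0,0,0],
  [255,0,0.008,0,0,0,0],
])

```text
clock: 12.9
tool_pos: [0.5689, 0.0168, 0.1247]
ee_rot: [0.095, 0.995, -0.003, -0.0]
force: [-3.5, -12.0, 3.5]
grip_width: 0.0193
grip_force: 30.0
```

play_rows([
  [255,0,0.001,0,0,0,0],
  [255,0,0.002,0,0,0,0],
  [255,0,0.003,0,0,0,0],
  [255,0,0.003,0,0,0,0],
  [255,0,0.003,0,0,0,0],
])

```text
clock: 13.4
tool_pos: [0.569, 0.017, 0.1246]
ee_rot: [0.096, 0.995, -0.005, -0.001]
force: [-3.9, -16.0, 4.7]
grip_width: 0.0192
grip_force: 30.0
```

```bash
python3 -c "
from h import *
st()"
```

```text
[0.569  0.017  0.1246] [ -3.92 -16.01   4.71] x' 0.5562 y' 0.1214 13.4
```

Motion stalled at about 45 mm of estimated travel. I'll look.

```bash
python3 -c "
from h import *
a=snap('wrist','w5.png')[0];
t=snap('top')[0]
o=np.vstack([cv2.resize(t[158:262,170:330],(640,416),interpolation=cv2.INTER_CUBIC),a[180:364]])
cv2.imwrite('pics/m5.png',o)"
```

```text
(no output)
```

View pics/m5.png

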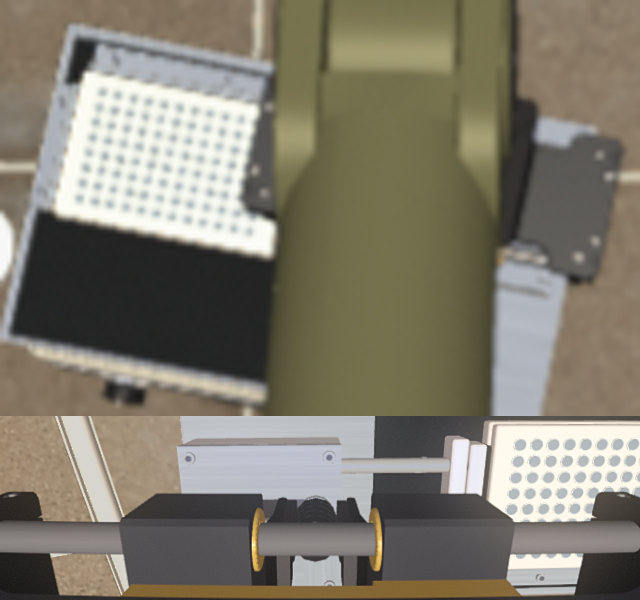

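The top view shows the plate seated in the corner of the back and left lips. The wrist view shows the knob between the fingers. I'll check the slot corner from the earlier picture.

```bash
python3 - <<'E'
from h import *
c=manip.get_calibration('top')
p=lambda X:(X[:,0]*.983-X[:,1]*.184,X[:,0]*.184+X[:,1]*.983)
print('corner top cam',p(onz(c,[(282.4,211.9)],.116)))
im=cv2.imread('pics/w2.png');c=np.load('w2c.npy',allow_pickle=True).item()
g=cv2.cvtColor(im,cv2.COLOR_BGR2GRAY)
print(g[130:176:3,176:240:4])
print(p(onz(c,[(180,142),(228,142),(228,170)],.116)))
# knob now
im,d,c,s=snap('wrist');uv=np.mgrid[250:420,220:420].reshape(2,-1).T[:,::-1];o,r=ray(c,uv);X=o+r*d[uv[:,1],uv[:,0]][:,None]
k=X[(X[:,2]>.14)&(X[:,2]<.157)&(np.hypot(X[:,0]-.569,X[:,1]-.017)<.02)&(im[uv[:,1],uv[:,0]].max(1)<60)];q=p(k);print('knob now',len(k),[ (a.min(),a.max()) for a in q]);st()
E
```

```text
corner top cam (array([0.55197584]), array([0.11591484]))
[[187 187 188 188 187 188 188 189 188 188 188 189 189 190 108 189]
 [191 192 191 190 191 191 191 190 189 189 188 190 187 188 118 187]
 [ 60 148 148 123 133 132 131 129 115 114 115 116 192 190 131 189]
 [ 62 133 119  81  97  97  98  99 104 103 104 105 186 189 131 191]
 [ 61 106 120  79  98  97  99 102 101 104 103 106 178 187 142 192]
 [ 62 142 118  81  98  99 100 102 101 102 104 106 173 188 152 183]
 [ 59 137 140 129 132 133 138 156 157 127 104 106 172 187 158 185]
 [101 193 191 191 190 190 191 190 189 140 103 104 169 187 167 182]
 [190 189 189 189 189 189 189 188 188 153 104 105 155 186 166 182]
 [186 186 186 185 186 186 186 186 186 162  98 101 136 186 178 174]
 [191 191 190 191 190 189 189 189 189 167 185 184 184 187 188 185]
 [188 189 188 189 189 188 187 188 188 172 186 185 185 185 188 186]
 [191 191 191 191 190 191 190 191 191 183 118 116 118 185 190 118]
 [185 186 185 187 187 185 186 187 187 190  97 100 101 187 189 142]
 [184 184 184 184 183 184 183 183 183 185 192 191 195 187 191 116]
 [187 186 186 186 186 185 185 186 186 184 188 187 190 186 191 101]]
(array([0.55547959, 0.55591655, 0.58256576]), array([0.08215981, 0.12874909, 0.1272005 ]))
knob now 721 [(np.float64(0.5452204865485992), np.float64(0.5657496872739071)), (np.float64(0.10420122933917259), np.float64(0.13877648133357914))]
[0.569  0.017  0.1247] [ -4.08 -15.64   4.11] x' 0.5562 y' 0.1214 13.55
```

play_rows([
  [255,-0.001,-0.001,0,0,0,0],
  [255,-0.002,-0.001,0,0,0,0],
  [255,-0.003,-0.001,0,0,0,0],
  [255,-0.004,-0.001,0,0,0,0],
  [255,-0.005,-0.001,0,0,0,0],
  [255,-0.005,-0.001,0,0,0,0],
])

```text
clock: 14.15
tool_pos: [0.5734, 0.0162, 0.1246]
ee_rot: [0.095, 0.995, -0.004, -0.001]
force: [-5.4, -13.5, 4.3]
grip_width: 0.0193
grip_force: 30.0
```

```bash
python3 -c "
from h import *
st()"
```

```text
[0.5734 0.0162 0.1246] [ -5.39 -13.54   4.35] x' 0.5607 y' 0.1214 14.15
```

It moves in x (+4.5 mm), so the pin was at the corner. I'll continue along the short leg.

play_rows([
  [255,-0.002,0,0,0,0,0],
  [255,-0.004,0,0,0,0,0],
  [255,-0.006,-0.001,0,0,0,0],
  [255,-0.008,-0.001,0,0,0,0],
  [255,-0.01,-0.001,0,0,0,0],
  [255,-0.012,-0.001,0,0,0,0],
  [255,-0.014,-0.001,0,0,0,0],
  [255,-0.014,-0.001,0,0,0,0],
  [255,-0.014,-0.001,0,0,0,0],
])

```text
clock: 15.05
tool_pos: [0.5877, 0.0134, 0.1247]
ee_rot: [0.095, 0.995, -0.004, -0.0]
force: [-3.1, -12.0, 2.3]
grip_width: 0.0191
grip_force: 30.0
```

```bash
python3 -c "
from h import *
st()"
```

```text
[0.5877 0.0134 0.1247] [ -3.15 -12.     2.28] x' 0.5752 y' 0.1213 15.05
```

play_rows([
  [255,-0.001,-0.001,0,0,0,0],
  [255,-0.002,-0.002,0,0,0,0],
  [255,-0.003,-0.002,0,0,0,0],
  [255,-0.004,-0.002,0,0,0,0],
  [255,-0.005,-0.002,0,0,0,0],
  [255,-0.006,-0.002,0,0,0,0],
  [255,-0.006,-0.002,0,0,0,0],
  [255,-0.006,-0.002,0,0,0,0],
])

```text
clock: 15.85
tool_pos: [0.5914, 0.0126, 0.1246]
ee_rot: [0.094, 0.996, -0.003, -0.003]
force: [-8.7, -7.7, 7.0]
grip_width: 0.0194
grip_force: 30.0
```

```bash
python3 -c "
from h import *
st()"
```

```text
[0.5914 0.0126 0.1246] [-8.68 -7.67  6.99] x' 0.5790 y' 0.1212 15.85
```

The end wall is reached (23 mm). I'll relax the load, open and withdraw.

play_rows([
  [255,0.001,-0.002,0,0,0,0],
  [255,0.002,-0.003,0,0,0,0],
  [255,0.002,-0.004,0,0,0,0],
  [255,0.002,-0.004,0,0,0,0],
  [255,0.002,-0.004,0,0,0,0],
])

```text
clock: 16.35
tool_pos: [0.5908, 0.0109, 0.1247]
ee_rot: [0.094, 0.996, -0.001, -0.0]
force: [-3.2, -5.7, 2.4]
grip_width: 0.0189
grip_force: 30.0
```

```bash
python3 -c "
from h import *
st()"
```

```text
[0.5908 0.0109 0.1247] [-3.25 -5.71  2.44] x' 0.5788 y' 0.1194 16.35
```

play_rows([
  [255,0,-0.001,0,0,0,0],
  [255,0,-0.002,0,0,0,0],
  [255,0,-0.002,0,0,0,0],
  [255,0,-0.002,0,0,0,0],
])

```text
clock: 16.75
tool_pos: [0.5907, 0.0103, 0.1247]
ee_rot: [0.093, 0.996, -0.001, -0.0]
force: [-2.6, -4.9, 2.1]
grip_width: 0.0188
grip_force: 30.0
```

```bash
python3 -c "
from h import *
st()"
```

```text
[0.5907 0.0103 0.1247] [-2.55 -4.85  2.14] x' 0.5788 y' 0.1188 16.75
```

play_rows([
  [190,0,-0.001,0,0,0,0],
  [180,0,-0.001,0,0,0,0],
  [160,0,-0.001,0,0,0,0],
  [130,0,-0.001,0,0,0,0],
  [130,0,-0.001,0,0,0,0],
  [130,0,-0.001,0,0,0,0],
  [130,0,-0.001,-0.02,0,0,0],
  [130,0,-0.001,-0.05,0,0,0],
  [130,0,-0.001,-0.09,0,0,0],
  [130,-0.03,0.02,-0.13,0,0,0],
  [130,-0.06,0.05,-0.16,0,0,0],
  [130,-0.09,0.09,-0.17,0,0,0],
  [130,-0.09,0.12,-0.17,0,0,0],
  [130,-0.09,0.12,-0.17,0,0,0],
  [130,-0.09,0.12,-0.17,0,0,0],
])

```text
clock: 18.25
tool_pos: [0.7015, 0.1131, 0.2936]
ee_rot: [0.092, 0.996, -0.001, -0.001]
force: [0.3, -1.5, -0.5]
grip_width: 0.0425
grip_force: 0.0
```

```bash
python3 - <<'E'
from h import *
st()
im,d,c,s=snap('wrist','w6.png')
uv=np.mgrid[0:250,0:640].reshape(2,-1).T[:,::-1];o,r=ray(c,uv);X=o+r*d[uv[:,1],uv[:,0]][:,None]
k=X[(X[:,2]>.146)&(X[:,2]<.17)];p=(k.min(0)+k.max(0))/2; print('knob',len(k),p,"x'",p[0]*.983-p[1]*.184,"y'",p[0]*.184+p[1]*.983)
E
```

```text
[0.7015 0.1131 0.2936] [ 0.3  -1.49 -0.5 ] x' 0.6687 y' 0.2402 18.25
knob 485 [0.59066445 0.00887996 0.15067953] x' 0.5789892376585494 y' 0.11741125738981494
```

View pics/w6.png

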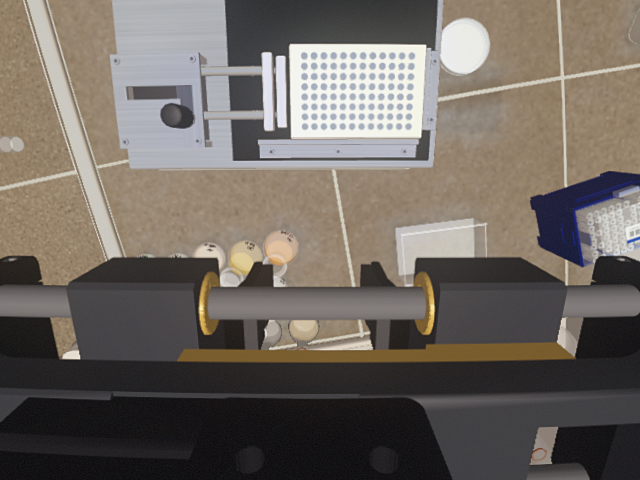

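The knob stands at the end of the short leg, and the plate is against the left lip at column 425. There is a thin strip near rows 136–142 between the plate and the back lip, so I'll measure it.

```bash
python3 - <<'E'
from h import *
im=cv2.imread('pics/w6.png');g=cv2.cvtColor(im,cv2.COLOR_BGR2GRAY);c=manip.get_calibration('wrist')
print(-np.array(c['R']).T@c['t'])
for u in (296,330,370,405,418): print(u,g[130:160,u])
print(g[90,416:440],g[60,416:440],g[120,416:440])
for u,a,b in((296,138,141),(418,136,140)):
    A=onz(c,[(u,a)],.106)[0];B=onz(c,[(u,b)],.102)[0];A2=onz(c,[(u,a)],.092)[0]
    print([P[0]*.983-P[1]*.184 for P in(A,A2,B)])
E
```

```text
[0.63666564 0.12217952 0.4558944 ]
296 [244 243 244 243 243 245 245 210 207 149 181 184 187 185 167 184 183 184
 185 182 181 186 187 183 181 184 186 149  74  73]
330 [245 244 244 244 245 246 244 200 193 155 179 183 187 185 162 182 186 184
 185 184 184 187 188 182 179 184 185 149  81  78]
370 [237 244 245 244 244 246 241 204 164 179 182 183 187 184 162 184 187 187
 187 186 184 187 187 185 180 185 193 127  75  83]
405 [243 244 243 243 243 245 237 203 154 176 186 184 184 181 161 183 189 187
 175 178 150 123 139 180 173 183 193 124  75  74]
418 [243 243 243 243 243 245 238 208 150 130 153 162 162 143 101  74  73  78
  78  75  76  76  74  76  75  73  75  75  72  72]
[243 243 243 243 243 244 245 222 173 180 185 186 181 182 185 183 182 181
 182 183 184 175 131 129] [243 242 242 242 242 242 243 244 246 181 175 181 185 185 174 163 181 160
 121 125 161 185 178 161] [243 243 242 243 245 243 171 179 185 187 182 157 161 173 124 124 143 175
 184 180 165 140 139 142]
[np.float64(0.5976170384369872), np.float64(0.5973871989120348), np.float64(0.6004003720915255)]
[np.float64(0.5955575195048755), np.float64(0.5952452743604386), np.float64(0.5992713379253595)]
```

No dark mat shows between the plate and either lip, so it is flush on both sides. The knob is at the slot end with nothing touching it, so I'll hand in.

```bash
python3 -c "
from h import *
print(manip.sign_off())"
```

```text
the job is handed in; nothing more can be done
None
```

The job is handed in at about 18 s: the plate sits flush against the back and left lips, and the knob stayed at the end of the short leg after release, with the arm clear and the things around untouched.

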